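# Press-test machine mounts and bin the soft one

### The job

Three rubber machine mounts stand in a row and one of them has gone soft. Working from left to right as you face them, press each cap straight down about 10 mm in turn to feel how hard it pushes back; then tilt out the scrap bin, put the soft mount in it and swing the bin fully shut, leaving the two sound mounts standing where they are and everything else undisturbed.

Things in the scene. Friction and masses are not known exactly. Their poses are not given: they have to be found in the camera images.
- mount_1_center (a point): one of three look-alike rubber machine mounts, round, upright, 0.4 kg, in a row across the table 115 mm or more apart in any order; one is soft. Steel flange 70 mm wide, 5 mm high; collar 55 mm wide to 11 mm; rubber; steel cap 58 mm wide with sides 26 to 48 mm high (grip here); flat boss on top 36 mm wide, 62 mm high at rest. Point: on the axis, 31 mm above the underside; z: axis, up.
- mount_2_center (a point): one of three look-alike rubber machine mounts, round, upright, 0.4 kg, in a row across the table 115 mm or more apart in any order; one is soft. Steel flange 70 mm wide, 5 mm high; collar 55 mm wide to 11 mm; rubber; steel cap 58 mm wide with sides 26 to 48 mm high (grip here); flat boss on top 36 mm wide, 62 mm high at rest. Point: on the axis, 31 mm above the underside; z: axis, up.
- mount_3_center (a point): one of three look-alike rubber machine mounts, round, upright, 0.4 kg, in a row across the table 115 mm or more apart in any order; one is soft. Steel flange 70 mm wide, 5 mm high; collar 55 mm wide to 11 mm; rubber; steel cap 58 mm wide with sides 26 to 48 mm high (grip here); flat boss on top 36 mm wide, 62 mm high at rest. Point: on the axis, 31 mm above the underside; z: axis, up.
- mount_1_cap (a joint): how far this mount's sprung cap is pressed down, m: 0 at rest (raised), 0.014 at its stop. A sound mount starts to give at about 5 N and needs about 16 N at 10 mm; the soft one starts to give at about 2 N and needs about 5 N at 10 mm. The cap rises again by itself.
- mount_2_cap (a joint): how far this mount's sprung cap is pressed down, m: 0 at rest (raised), 0.014 at its stop. A sound mount starts to give at about 5 N and needs about 16 N at 10 mm; the soft one starts to give at about 2 N and needs about 5 N at 10 mm. The cap rises again by itself.
- mount_3_cap (a joint): how far this mount's sprung cap is pressed down, m: 0 at rest (raised), 0.014 at its stop. A sound mount starts to give at about 5 N and needs about 16 N at 10 mm; the soft one starts to give at about 2 N and needs about 5 N at 10 mm. The cap rises again by itself.
- bin_housing: grey sheet-steel housing of the scrap bin, fixed to the table: 160 mm deep (its x), 230 mm wide (its y), roof 165 mm high. Origin: centre of its underside; its open front, at its x = -80 mm, faces the robot, +z is up.
- bin (a joint): tilt of the scrap bin, rad: 0 upright and shut, 0.9 tilted out to its stop. It tips forward, top toward the robot, about a level pivot along the housing's y at its x = -72 mm, z = 14 mm. It takes about 2 N at the lip. Left alone while empty it falls shut below about 0.25 rad, stays put in between, and tips on to its stop beyond about 0.75.
- bin_lip (a point): centre of the round lip (12 mm thick, 212 mm long along y) on top of the bin's 6 mm front panel, 183 mm from the pivot. Shut: 197 mm above the table, 32 mm clear of the housing's roof, to be hooked from behind or pinched from above. Fully out: 125 mm above the table, 146 mm in front of the pivot, bin gaping behind it. x: away from robot when shut, z: up the panel.
- bin_floor (a point): centre of the bin's inner floor, moving with it; x to the bin's back, y across, z up its front panel. Inside 120 mm deep, 204 mm wide; front panel at x = -60 mm, back wall 85 mm high, sides 155 mm high in front, 85 mm at the back. Fully out, the front panel slopes 38 degrees up toward the robot, the floor 52 degrees up away from it.
- oil_bottle: small oil bottle, 39 mm across, 108 mm tall, standing; origin at its underside; bystander.
- grease_tin: flat round grease tin 66 mm across, 22 mm high; origin at its underside; bystander.
- screwdriver_large: screwdriver 190 mm long lying on the table right of the mounts; origin under its middle; bystander.
There are look-alikes about, which are no part of the job. Leave any red look-alike of the part that bears mount_3_center alone. What is shaped like the part that bears mount_1_center but red is not meant.

How it is judged (in metres and radians):
On the way, in this order (a step that is already met when the one before it is completed fails the run):
1. the cap of the left mount of the row is pressed down at least 6.5 mm (((value of joint mount_1_cap above 0.0065 m and world y of mount_1_center between -0.1175 and 0.1 m) or (value of joint mount_2_cap above 0.0065 m and world y of mount_2_center between -0.1175 and 0.1 m) or (value of joint mount_3_cap above 0.0065 m and world y of mount_3_center between -0.1175 and 0.1 m))), for 0.1 s.
2. the cap of the middle mount is pressed down at least 6.5 mm (((value of joint mount_1_cap above 0.0065 m and world y of mount_1_center between -0.2725 and -0.1175 m) or (value of joint mount_2_cap above 0.0065 m and world y of mount_2_center between -0.2725 and -0.1175 m) or (value of joint mount_3_cap above 0.0065 m and world y of mount_3_center between -0.2725 and -0.1175 m))), for 0.1 s.
3. the cap of the right mount is pressed down at least 6.5 mm (((value of joint mount_1_cap above 0.0065 m and world y of mount_1_center between -0.6 and -0.2725 m) or (value of joint mount_2_cap above 0.0065 m and world y of mount_2_center between -0.6 and -0.2725 m) or (value of joint mount_3_cap above 0.0065 m and world y of mount_3_center between -0.6 and -0.2725 m))), for 0.1 s.
4. the scrap bin is tilted out more than 0.6 rad with the soft mount in it (value of joint bin above 0.6 rad and x of mount_2_center in the frame of bin_floor between -0.06 and 0.062 m and z of mount_2_center in the frame of bin_floor between 0 and 0.15 m and y of mount_2_center in the frame of bin_floor between -0.105 and 0.105 m), for 0.1 s.
At the end, for the whole second after the job is handed in: the soft mount lies at rest inside the scrap bin, the bin is shut to within 0.05 rad, and both sound mounts stand upright on the table within 30 mm of where they stood (value of joint bin below 0.05 rad and x of mount_2_center in the frame of bin_floor between -0.06 and 0.065 m and y of mount_2_center in the frame of bin_floor between -0.105 and 0.105 m and z of mount_2_center in the frame of bin_floor between 0 and 0.12 m and linear speed of mount_2 below 0.02 m/s and distance of each of mount_1_center, mount_3_center from where it was at the start of the episode below 0.03 m and angle between each of mount_1_center, mount_3_center's own z axis and vertical below 0.1 rad); the robot touches nothing.
It fails at once if a sound mount is picked up (raised more than 30 mm) (height (world z) of any of mount_1_center, mount_3_center above 0.061 m).
It fails at once if the oil bottle, grease tin or screwdriver is moved more than 30 mm (distance of any of oil_bottle, grease_tin, screwdriver_large from where it was at the start of the episode above 0.03 m).
It also fails if it takes over 72 s, if anything falls off the work surface, if the arm or the gripper's body presses on something with over 40 N, if the wrist force passes 120 N, or if a joint passes its speed limit or range.

### The arm

A 7-joint arm with a two-finger parallel gripper is mounted at the origin on a cart in front of the work surface, level with it; the furniture and walls round the work are solid. World frame = base frame: x ahead of the robot, y to its left, z up, the work surface at z = 0. Lengths are in m, angles in degrees, forces in N, time in s.
With the tool pointing down it reaches from about 0.35 to 0.775 m from the base axis. Payload 3.1 kg.
Tool frame: the origin (TCP) lies on the centre line of the jaws, within the pads' length; the fingertips stand 17 mm ahead of it and the grasp point (between the pads) lies 2 mm behind it (robot.tip_reach is the distance from the TCP to the fingertips, in m); z points along the fingers, y is the direction in which the jaws open and shut (so a half turn about z gives the same grasp; the last joint's range is limited). The gripper opens to 85 mm and grips with 20 to 120 N. Pads are 22 mm wide; open, the fingers measure 114 mm over their backs; the gripper's body (76 mm by 85 mm) begins 54 mm behind the grasp point. The pads swing forward as they close: fully open they stand 13 mm farther back than shut.
Start: joints at [-72.634, 17.813, 0.802, 86.603, -0.252, 75.585, -1.558], TCP at [0.186, 0.518, 0.248] pointing down, gripper open.
Joint ranges: [-154.91, 154.91], [-16.99, 109.72], [-72.82, 74.43], [7.12, 147.25], [-82.49, 262.49], [11.32, 116.49], [-174.64, 174.64]. Speed limits (degrees/s): [159.86, 159.86, 180, 180, 180, 180, 180].

### API

Orientations are given as [roll, pitch, yaw] about the fixed x, y, z axes, in that order (R = Rz(yaw) Ry(pitch) Rx(roll)).
In Python, from station import robot, fingers, vision, workorder, recognise gives the robot as it stands. Calls block until the motion is done:
- robot.move_to(position, orientation): joint-space move of the TCP to a pose.
- robot.line_to(position, orientation=None, velocity=0.15, f_stop=None): straight line of the TCP; orientation=None keeps the orientation; velocity is the mean speed in m/s. With f_stop (N) it stops when the force on the tool has changed by that much, and returns True; else False.
- robot.move_j(angles): joint-space move.
- fingers.gripper_to(opening, force=None): opening from 0.0 (shut) to 1.0 (fully open); force is the grip in N (None keeps the last); returns when the fingers have stopped.
- robot.pause(seconds).
- robot.inverse_kinematics(position, orientation): joint angles nearest the present ones, or None.
- vision.grab_frame(name): name is "side" or "top"; returns the picture (480x640x3 uint8, red, green, blue); there is no depth.
- vision.calibration(name): a dict with "mtx" (3x3 intrinsics, pixels), "extrinsics" (4x4, takes a point from world to camera coordinates). Camera axes: x right, y up, looking along -z (the intrinsics and any distortion apply to the point x, -y, -z); pixel columns grow to the right and rows downward; lengths in m; the calibration is good to about 2 mm. A picture is of the moment at which its call begins. calibration takes no time and is no camera call.
A pose or a line that the arm cannot do raises robot.PlanningError and nothing moves.
- workorder.close_job(): hands the job in, once; it reports no verdict.
Trained networks look in the newest picture that a camera, given by its name, has taken for a name from the list of things; names that differ only in an ending like _2 or _b are one class to them, and where a whole thing is asked for, a point or a joint stands for the part that bears it (a point fixed in the world has none). Each returns a list of dicts, best first, with "p" (0 to 1); they miss things now and then, are a little off and sometimes report something else, mostly with a low value. They report only what shows in the picture. A call takes as long as a camera call. They do not tell look-alikes from the thing itself.
- recognise(label, camera): "rect" ([centre column, centre row, width, height] in pixels, round what is visible of it).
Readings, each from a call of its own:
- robot.current_time_s(): time.
- robot.current_joint_positions(): joint angles.
- robot.current_dq(): joint speeds.
- robot.current_joint_torque(): joint torques, N m.
- robot.current_tool_pos(): TCP position.
- robot.current_eef_rot(): TCP orientation.
- robot.current_contact_force(): force on the tool from outside, world axes, zero at the start.
- robot.current_torque(): the same for the moment, N m.
- robot.current_finger_gap(): opening from 0.0 (shut) to 1.0 (fully open).
Only numpy, scipy, OpenCV 4.12 (cv2) and the standard library are available. Lean on these libraries where they do the work, as an engineer would, in place of code of your own. Each camera call takes 0.05 s, during which the arm holds its last target. There are 200 camera calls.

## Working session

There is one attempt and no reset: what is moved stays moved. The work goes in short steps, each a Python script; the robot and the scene stay as the last script left them, time stands still between calls to the robot, and variables do not carry over. Pictures are saved under pics/ and viewed, about 8 in all and at most 12, crops included, and the job is handed in when it is done.

```bash
mkdir -p pics
cat > h.py <<'E'
import numpy as np, cv2
from station import robot, fingers, vision, workorder, recognise
def snap(cam,name):
    im=vision.grab_frame(cam); cv2.imwrite(f'pics/{name}.png',im[:,:,::-1]); return im
def proj(cam,P):
    c=vision.calibration(cam); E=np.array(c['extrinsics']); p=E[:3,:3]@np.array(P,float)+E[:3,3]
    q=np.array(c['mtx'])@np.array([p[0],-p[1],-p[2]]); return q[:2]/q[2]
def back(cam,uv,z):
    c=vision.calibration(cam); E=np.array(c['extrinsics']); d=np.linalg.inv(np.array(c['mtx']))@np.array([uv[0],uv[1],1.])
    d=E[:3,:3].T@np.array([d[0],-d[1],-d[2]]); o=-E[:3,:3].T@E[:3,3]
    return o+d*(z-o[2])/d[2]
E
python3 - <<'E'
from h import *
np.set_printoptions(precision=3,suppress=True)
for cam in ('top','side'):
    snap(cam,cam+'0'); c=vision.calibration(cam); E=np.array(c['extrinsics'])
    print(cam,{k:v for k,v in c.items() if k!='extrinsics'},'cam at',-E[:3,:3].T@E[:3,3],'look',-E[2,:3])
    for l,z in (('mount_1_center',.031),('bin_housing',.165),('bin_lip',.197),('oil_bottle',.05),('grease_tin',.011),('screwdriver_large',.01)):
        for r in recognise(l,cam): print(l,round(r['p'],2),np.round(r['rect']),back(cam,r['rect'][:2],z))
print(robot.current_eef_rot(),robot.current_time_s())
E
```

```text
top {'mtx': array([[451.879,   0.   , 318.806],
       [  0.   , 451.879, 232.018],
       [  0.   ,   0.   ,   1.   ]])} cam at [ 0.451 -0.082  1.278] look [ 0.119  0.002 -0.993]
mount_1_center 0.83 [413. 259.  24.  19.] [ 0.522 -0.339  0.031]
mount_1_center 0.68 [441. 221.  26.  27.] [ 0.627 -0.421  0.031]
bin_housing 0.56 [194. 205. 108.  70.] [0.655 0.232 0.165]
bin_lip 0.68 [188. 234.  96.  18.] [0.58  0.236 0.197]
oil_bottle 0.68 [187. 233.  94.  15.] [0.601 0.281 0.05 ]
oil_bottle 0.64 [288. 204.  18.  21.] [0.676 0.005 0.05 ]
grease_tin 0.91 [301. 182.  21.  17.] [ 0.749 -0.03   0.011]
screwdriver_large 0.98 [460. 287.  13.  61.] [ 0.444 -0.471  0.01 ]
screwdriver_large 0.22 [365. 286.  24.  27.] [ 0.449 -0.207  0.01 ]
side {'mtx': array([[542.392,   0.   , 312.917],
       [  0.   , 542.392, 239.485],
       [  0.   ,   0.   ,   1.   ]])} cam at [-0.156 -1.207  0.843] look [ 0.497  0.74  -0.454]
mount_1_center 0.67 [346. 330.  27.  36.] [ 0.524 -0.341  0.031]
bin_housing 0.61 [277. 216.  78.  77.] [0.582 0.087 0.165]
bin_lip 0.95 [258. 215.  31.  70.] [0.505 0.061 0.197]
bin_lip 0.35 [294. 309.  21.  24.] [ 0.339 -0.401  0.197]
oil_bottle 0.71 [257. 214.  37.  70.] [0.654 0.357 0.05 ]
oil_bottle 0.54 [316. 251.  10.  34.] [0.674 0.012 0.05 ]
grease_tin 0.44 [337. 259.  10.  15.] [ 0.74  -0.006  0.011]
screwdriver_large 0.63 [339. 385.  44.  26.] [ 0.408 -0.472  0.01 ]
[179.998   0.004 160.25 ] 0.7
```

View pics/top0.png

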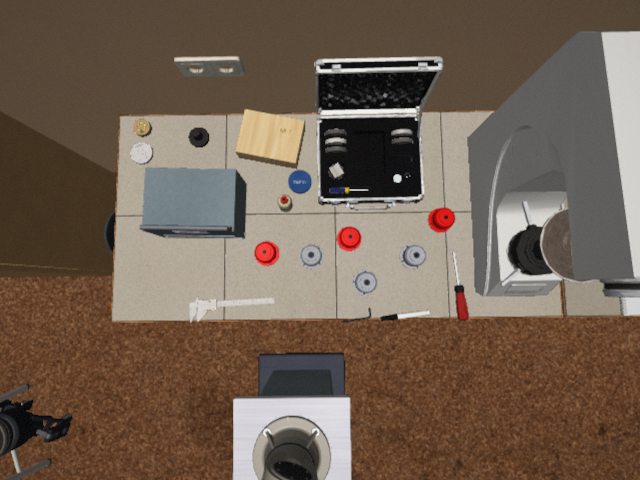

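View pics/side0.png

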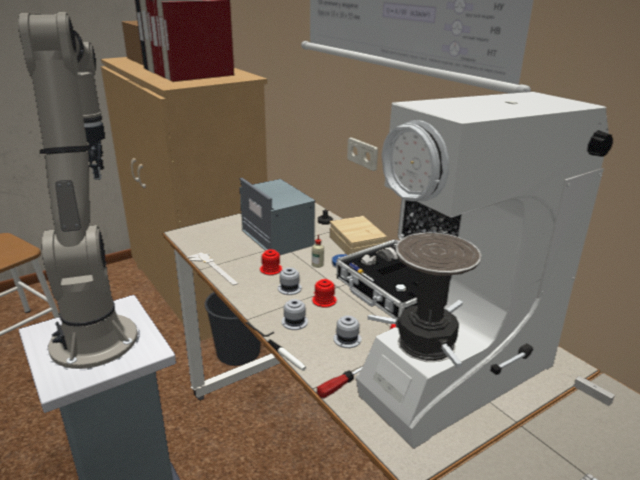

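Top view: grey mounts at (312,256), (366,283) and (413,256). The red look-alikes are at (266,253), (349,238) and (442,219), and the bin is at about (195,203) with its front toward the robot. The side view agrees, with grey mounts at (290,280), (294,314) and (347,331). Next I'll measure the mounts with a silhouette model and enlarge the bin.

```bash
cat > meas.py <<'E'
from h import *
from scipy.optimize import least_squares
np.set_printoptions(precision=4,suppress=True)
def sil(cam,x,y):
    a=np.linspace(0,2*np.pi,40); m=np.zeros((480*4,640*4),np.uint8)
    for r,z0,z1 in ((.035,0,.005),(.0275,.005,.011),(.029,.026,.048),(.024,.011,.026),(.018,.048,.062)):
        p=np.array([proj(cam,(x+r*np.cos(t),y+r*np.sin(t),z)) for z in (z0,z1) for t in a])*4+1.5
        cv2.fillConvexPoly(m,cv2.convexHull(np.round(p).astype(np.int32)),1)
    return cv2.resize(m.astype(np.float32),(640,480),interpolation=cv2.INTER_AREA)
E
python3 - <<'E'
from meas import *
ims={c:cv2.imread(f'pics/{c}0.png') for c in('top','side')}
for xy in ((312,256),(366,283),(413,256)):
    P=back('top',xy,.031)[:2]
    print('start',P,'side px',proj('side',(*P,.031)))
    for cam,im in ims.items():
        q=P.copy()
        for it in range(3):
            m=sil(cam,*q)
            M=cv2.dilate((m>0).astype(np.uint8),np.ones((5,5)))
            h=im.astype(int); grey=((h[:,:,0]-h[:,:,2])>4).astype(np.uint8)*M
            v=np.argwhere(grey).mean(0)[::-1]; ys,xs=np.nonzero(m>.01); w=m[ys,xs]; u=np.array([(xs*w).sum(),(ys*w).sum()])/w.sum()
            d=v-u
            base=proj(cam,(*q,.03)); q=back(cam,base+d,.03)[:2]
        print(cam,q,'resid px',d,grey.sum(),m.sum())
a=cv2.resize(ims['top'][155:250,135:255],None,fx=4,fy=4,interpolation=cv2.INTER_CUBIC)
b=cv2.resize(ims['side'][170:265,230:325],None,fx=4,fy=4,interpolation=cv2.INTER_CUBIC)
cv2.imwrite('pics/c1.png',cv2.resize(np.hstack([a,b]),(795,int(380*795/860))))
c=cv2.resize(ims['top'][205:305,250:440],None,fx=4,fy=4,interpolation=cv2.INTER_CUBIC); cv2.imwrite('pics/c2.png',c)
E
```

```text
start [ 0.5338 -0.0599] side px [289.7334 279.7422]
top [ 0.5358 -0.0568] resid px [-0.0018  0.0097] 318 492.0625
side [ 0.5361 -0.0541] resid px [0.0257 0.0112] 163 539.5625
start [ 0.4579 -0.2072] side px [294.4616 312.6676]Traceback (most recent call last):
  File "<stdin>", line 9, in <module>
  File "meas.py", line 7, in sil
    p=np.array([proj(cam,(x+r*np.cos(t),y+r*np.sin(t),z)) for z in (z0,z1) for t in a])*4+1.5
                ~~~~^^^^^^^^^^^^^^^^^^^^^^^^^^^^^^^^^^^^^
  File "h.py", line 6, in proj
    c=vision.calibration(cam); E=np.array(c['extrinsics']); p=E[:3,:3]@np.array(P,float)+E[:3,3]
ValueError: time passes only in moves, steps and waits
```

```bash
sed -i 's/^def proj/C={c:vision.calibration(c) for c in ("top","side")}\ndef proj/; s/c=vision.calibration(cam)/c=C[cam]/' h.py
python3 - <<'E'
from meas import *
ims={c:cv2.imread(f'pics/{c}0.png') for c in('top','side')}
for xy in ((312,256),(366,283),(413,256)):
    P=back('top',xy,.031)[:2]
    for cam,im in ims.items():
      for thr in (4,-4):
        q=P.copy()
        for it in range(3):
            m=sil(cam,*q)
            M=cv2.dilate((m>0).astype(np.uint8),np.ones((7,7)))
            h=im.astype(int); bg=np.median((h[:,:,0]-h[:,:,2])[(M>0)&(m==0)])
            grey=((h[:,:,0]-h[:,:,2])>thr).astype(np.uint8)*M
            v=np.argwhere(grey).mean(0)[::-1]; ys,xs=np.nonzero(m>.01); w=m[ys,xs]; u=np.array([(xs*w).sum(),(ys*w).sum()])/w.sum()
            d=v-u
            base=proj(cam,(*q,.03)); q=back(cam,base+d,.03)[:2]
        print(cam,thr,q,'bg',bg,grey.sum(),m.sum())
a=cv2.resize(ims['top'][155:250,135:255],None,fx=4,fy=4,interpolation=cv2.INTER_CUBIC)
b=cv2.resize(ims['side'][170:265,230:325],None,fx=4,fy=4,interpolation=cv2.INTER_CUBIC)
cv2.imwrite('pics/c1.png',np.vstack([np.hstack([a[:,:410],b[:,:380]])]))
E
```

```text
top 4 [ 0.5358 -0.0568] bg -25.5 318 492.0625
top -4 [ 0.5359 -0.0565] bg -25.5 445 492.6875
side 4 [ 0.5361 -0.0541] bg -24.0 163 539.5625
side -4 [ 0.5349 -0.055 ] bg -24.0 474 539.875
top 4 [ 0.4611 -0.2059] bg -24.0 320 504.875
top -4 [ 0.4606 -0.2053] bg -24.0 462 503.3125
side 4 [ 0.4607 -0.2006] bg -24.0 212 664.8125
side -4 [ 0.4593 -0.2037] bg -24.0 592 667.75
top 4 [ 0.5326 -0.3425] bg -25.0 326 523.875
top -4 [ 0.5316 -0.3403] bg -25.0 477 524.625
side 4 [ 0.5339 -0.3342] bg -24.0 231 732.375
side -4 [ 0.5305 -0.3396] bg -24.0 664 737.4375
```

View pics/c1.png

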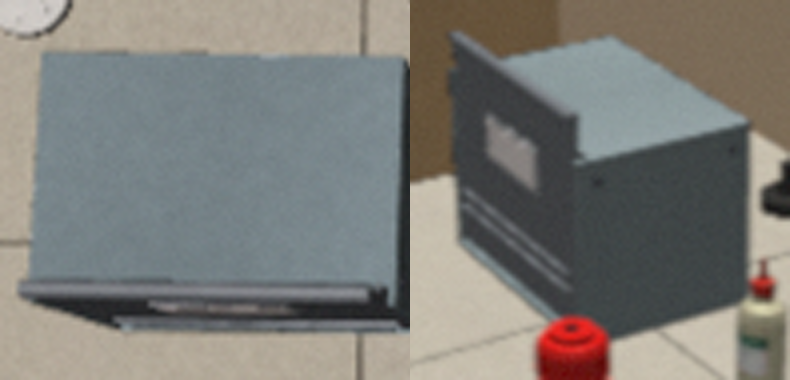

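Crop: the bin is shut. In the top image its lip runs from about (140,227) to (231,229) and the back roof corners are at (145,168) and (236,169.5). In the side image the lip runs from (241,179) to (272,199.5). I'll fit the housing pose to these points.

Run:
```python
from meas import *
obs=[('top',(140.3,227.5),(-.072,.106,.200)),('top',(231.3,228.8),(-.072,-.106,.200)),('top',(145.5,168.3),(.08,.115,.165)),('top',(236.4,169.6),(.08,-.115,.165)),
('side',(241.3,178.8),(-.072,.106,.201)),('side',(273,199.5),(-.072,-.106,.201)),('side',(281,179.5),(.08,.115,.165)),('side',(315.3,201.3),(.08,-.115,.165)),('side',(275,210.5),(-.08,-.115,.165))]
W=lambda s,p:(s[0]+np.cos(s[2])*p[0]-np.sin(s[2])*p[1],s[1]+np.sin(s[2])*p[0]+np.cos(s[2])*p[1],p[2])
f=lambda s:np.concatenate([proj(c,W(s,p))-np.array(u) for c,u,p in obs])
r=least_squares(f,[.66,.23,0],loss='soft_l1'); s=r.x
print(s,np.degrees(s[2]));print(f(s).reshape(-1,2))
print('lip',W(s,(-.072,0,.197)),'out lip',W(s,(-.072-.146,0,.125)))
# reach checks
for n,p,o in [('m1',(.5355,-.056,.08),None),('m3',(.531,-.34,.08),None)]:
  for yaw in (0,90,180,-90): print(n,yaw,robot.inverse_kinematics(p,[180,0,yaw]))
yw=np.degrees(s[2])
for x in (-.072,-.05,-.14,-.218,-.18):
  for z in (.2,.25,.33): 
    for yaw in (0,180,90): print('bin',x,z,yaw,robot.inverse_kinematics(W(s,(x,0,z)),[180,0,yaw+yw]) is not None, end='; ')
```

```text
[ 0.6677  0.2401 -0.012 ] -0.6890695167553296
[[ 1.2938 -0.2432]
 [-1.7743 -1.5808]
 [ 0.7701  1.0756]
 [ 0.8613 -0.3005]
 [ 0.2182 -0.9624]
 [-0.4815 -0.9158]
 [-1.1432 -0.8922]
 [ 0.3488 -1.1913]
 [-2.9992  0.451 ]]
lip (np.float64(0.5957319978533662), np.float64(0.24099267086301793), 0.197) out lip (np.float64(0.4497425562612791), np.float64(0.2427485021848102), 0.125)
m1 0 [-31.2788  32.7579  49.4032 102.6277 -28.92    58.1677 -60.574 ]
m1 90 [-26.582   30.3139  42.0402 102.4704 -23.9216  56.4666  25.0839]
m1 180 [-24.8847  29.6142  39.5012 102.4113 -22.282   55.9968 113.6508]
m1 -90 [ -39.4316   40.1527   64.467   102.8757  -40.4206   63.8149 -140.8382]
m3 0 [  2.5582  41.6503  45.8844  86.8936 -31.7448  65.0739 -35.2079]
m3 90 [  2.7514  41.5225  45.5208  86.8857 -31.468   64.9689  54.5927]
m3 180 [ -0.368   43.8656  51.6286  87.0098 -36.1958  66.9229 147.9567]
m3 -90 [  -5.7888   50.1428   64.263    87.2138  -46.4947   72.4344 -115.1001]
bin -0.072 0.2 0 True; bin -0.072 0.2 180 True; bin -0.072 0.2 90 True; bin -0.072 0.25 0 True; bin -0.072 0.25 180 True; bin -0.072 0.25 90 
[... 241 characters left out ...]
ue; bin -0.05 0.33 180 True; bin -0.05 0.33 90 True; bin -0.14 0.2 0 True; bin -0.14 0.2 180 True; bin -0.14 0.2 90 True; bin -0.14 0.25 0 True; bin -0.14 0.25 180 True; bin -0.14 0.25 90 True; bin -0.14 0.33 0 True; bin -0.14 0.33 180 True; bin -0.14 0.33 90 True; bin -0.218 0.2 0 True; bin -0.218 0.2 180 True; bin -0.218 0.2 90 True; bin -0.218 0.25 0 True; bin -0.218 0.25 180 True; bin -0.218 0.25 90 True; bin -0.218 0.33 0 True; bin -0.218 0.33 180 True; bin -0.218 0.33 90 True; bin -0.18 0.2 0 True; bin -0.18 0.2 180 True; bin -0.18 0.2 90 True; bin -0.18 0.25 0 True; bin -0.18 0.25 180 True; bin -0.18 0.25 90 True; bin -0.18 0.33 0 True; bin -0.18 0.33 180 True; bin -0.18 0.33 90 True;
```

Mount centres from left to right are (0.5355,-0.056), (0.460,-0.2045) and (0.531,-0.340), and the two cameras agree to about 2 mm. Now the presses, with the gripper shut.

Run:
```python
from h import *
np.set_printoptions(precision=3,suppress=True)
robot.move_j([6,17.8,0.8,86.6,-.25,75.6,-1.6])
print(robot.current_tool_pos(),robot.current_eef_rot(),robot.current_time_s(), robot.tip_reach)
fingers.gripper_to(0)
yaw=robot.current_eef_rot()[2]
for x,y in ((.5355,-.056),(.460,-.2045),(.531,-.340)):
    robot.move_to([x,y,.12],[180,0,yaw])
    robot.line_to([x,y,.086],velocity=.15)
    f0=np.array(robot.current_contact_force())
    for z in (.0765,.0725,.0685):
        s=robot.line_to([x,y,z],velocity=.04,f_stop=28)
        robot.pause(.15)
        print(z,s,robot.current_tool_pos(),np.array(robot.current_contact_force())-f0)
        if s: break
    robot.line_to([x,y,.12],velocity=.2)
    print(robot.current_time_s(),robot.current_joint_positions())
```

```text
[ 0.544 -0.079  0.248] [-179.998   -0.046   81.73 ] 3.175 0.017
0.0765 False [ 0.536 -0.056  0.077] [ 1.215 -1.807  0.729]
0.0725 False [ 0.536 -0.056  0.073] [ 0.488 -1.114  1.704]
0.0685 False [ 0.536 -0.056  0.069] [ 0.66  -0.23   4.461]
6.6417 [ 4.241 22.579 -0.122 98.985  0.046 58.48  -4.32 ]
0.0765 False [ 0.462 -0.205  0.078] [0.374 1.672 4.189]
0.0725 False [ 0.462 -0.205  0.075] [-1.121  0.551  7.788]
0.0685 False [ 0.462 -0.205  0.071] [-2.149  1.811 11.568]
9.4667 [ 19.38   18.833   3.301 104.409  -1.277  56.684  14.761]
0.0765 False [ 0.532 -0.34   0.078] [1.545 0.031 4.701]
0.0725 False [ 0.532 -0.34   0.075] [-0.199  0.61   8.815]
0.0685 False [ 0.533 -0.341  0.072] [-1.697  1.918 12.063]
12.2417 [27.147 32.356  5.99  83.482 -3.547 64.272 25.312]
```

The left mount is soft at about 4.5 N; the other two pushed back with about 12 N. The arm yielded a few mm on the stiff ones, so I'll press middle and right again, deeper, to be sure they count. After that I'll hook the bin lip from behind.

Run:
```python
from h import *
np.set_printoptions(precision=3,suppress=True)
yaw=81.73
for x,y in ((.460,-.2045),(.531,-.340)):
    robot.move_to([x,y,.12],[180,0,yaw])
    robot.line_to([x,y,.084],velocity=.2)
    f0=np.array(robot.current_contact_force())
    s=robot.line_to([x,y,.063],velocity=.05,f_stop=30)
    robot.pause(.25)
    print(s,robot.current_tool_pos(),np.array(robot.current_contact_force())-f0)
    robot.line_to([x,y,.12],velocity=.25)
# go behind the bin lip, above
robot.move_to([.5355,-.056,.27],[180,0,81.73])
lip=np.array([.5957,.241]); yw=-.012; ax=np.array([np.cos(yw),np.sin(yw)])
b=lip+ax*.035
robot.move_to([*b,.27],[180,0,89.3])
print(robot.current_tool_pos(),robot.current_joint_positions(),robot.current_time_s())
snap('side','s1');snap('top','t1')
import cv2
a=cv2.imread('pics/t1.png')[130:280,100:300];c=cv2.imread('pics/s1.png')[100:300,200:400]
cv2.imwrite('pics/c3.png',np.hstack([cv2.resize(a,(400,300)),cv2.resize(c,(400,300*4//3))[:300]]))
```

```text
False [ 0.462 -0.206  0.067] [-3.724  1.237 16.791]
False [ 0.533 -0.341  0.068] [-3.462  3.17  16.233]
[0.632 0.237 0.27 ] [-19.896  33.083  -4.129  60.834   2.409  86.175 -24.447] 19.0167
```

View pics/c3.png

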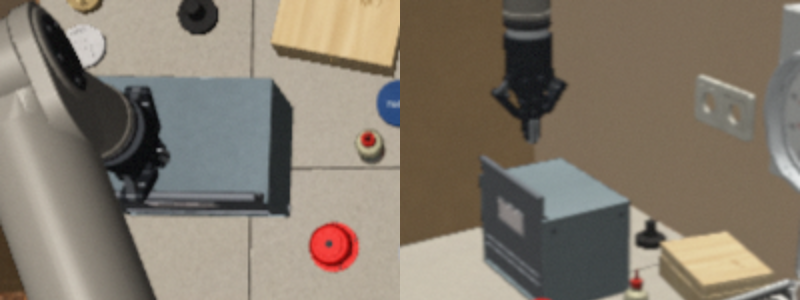

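Both sound mounts pressed to about 16.5 N with the tip at z≈0.050, so roughly 11 to 12 mm down. The picture shows the shut gripper over the roof behind the lip and the bin still closed. Next I hook the lip with the jaws along y and pull it round its arc.

```bash
cat >> h.py <<'E'
S=(.6677,.2401,-.012)
def BW(x,y,z): return [S[0]+np.cos(S[2])*x-np.sin(S[2])*y,S[1]+np.sin(S[2])*x+np.cos(S[2])*y,z]
YB=np.degrees(S[2])
E
python3 - <<'E'
from h import *
np.set_printoptions(precision=3,suppress=True)
O=[180,0,180+YB]
robot.move_to(BW(-.037,0,.26),O)
robot.line_to(BW(-.037,0,.197),velocity=.12,f_stop=10)
print(robot.current_tool_pos(),robot.current_contact_force(),robot.current_joint_positions())
for t in np.linspace(0,.85,7):
    x=-.072-.163*np.sin(t)+.003*np.cos(t)+.011; z=.014+.163*np.cos(t)+.003*np.sin(t)+.017
    s=robot.line_to(BW(x,0,z),velocity=.1,f_stop=25)
    print(round(t,2),s,robot.current_tool_pos(),robot.current_contact_force())
    if s: break
else:
    p=robot.current_tool_pos(); robot.line_to([p[0]+.01,p[1],.26],velocity=.25)
print(robot.current_time_s())
a=snap('top','t2')[130:280,100:300,::-1];c=snap('side','s2')[100:300,200:400,::-1]
cv2.imwrite('pics/c4.png',np.hstack([cv2.resize(a,(400,300)),cv2.resize(c,(400,400))[:300]]))
E
```

```text
[0.631 0.241 0.198] [ 0.152 -0.211  0.442] [-10.104  36.152 -21.684  67.975  12.871  78.083  58.719]
0.0 False [0.611 0.241 0.195] [ 0.827  0.361 -0.495]
0.14 False [0.587 0.241 0.193] [ 0.71  -0.03   0.128]
0.28 False [0.564 0.241 0.188] [ 0.703 -0.308 -0.184]
0.42 False [0.543 0.241 0.181] [-0.036 -0.127 -0.61 ]
0.57 False [0.522 0.242 0.17 ] [-0.037  0.503  0.471]
0.71 False [0.503 0.242 0.157] [ 0.615  0.673 -0.19 ]
0.85 False [0.487 0.242 0.141] [0.073 0.726 0.021]
24.3917
```

View pics/c4.png

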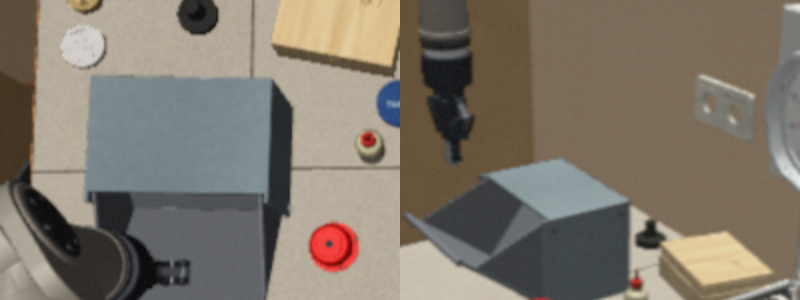

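The bin is tilted out and gaping, the gripper is clear of it, and the red look-alike and oil bottle haven't moved. Now I grasp the left (soft) mount.

Run:
```python
from h import *
np.set_printoptions(precision=3,suppress=True)
O=[180,0,180+YB]
print('lip out px pred',proj('side',BW(-.218,.106,.125)))
fingers.gripper_to(1.0)
robot.move_to([.5355,-.056,.15],O)
robot.line_to([.5355,-.056,.15],O)
s=robot.line_to([.5355,-.056,.033],velocity=.15,f_stop=8)
print(s,robot.current_tool_pos())
if not s:
    fingers.gripper_to(0.3,35); print('gap',robot.current_finger_gap(),robot.current_contact_force())
    robot.line_to([.5355,-.056,.26],velocity=.2)
    print('gap',robot.current_finger_gap(),robot.current_contact_force())
print(robot.current_time_s())
a=snap('top','t3')[180:330,240:440,::-1];c=snap('side','s3')[150:350,200:400,::-1]
cv2.imwrite('pics/c5.png',np.hstack([cv2.resize(a,(400,300)),cv2.resize(c,(400,400))[:300]]))
```

```text
lip out px pred [202.56  208.053]
False [ 0.536 -0.056  0.034]
gap 0.6695309872401817 [ 0.251 -1.397 -0.146]
gap 0.6662441077183249 [-0.843  0.582 -4.918]
29.325
```

View pics/c5.png

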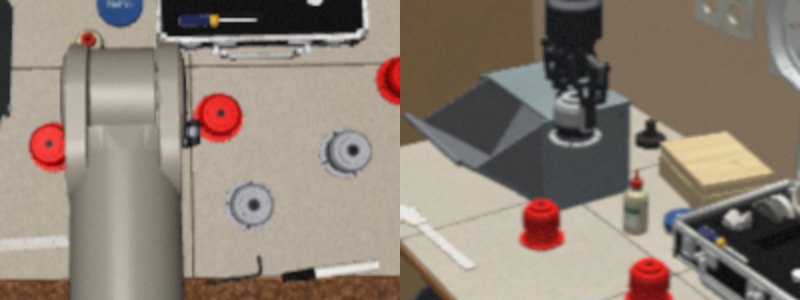

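The mount is held: the gap is 57 mm and the load about 4 N. The bin matches its predicted fully-out pose. Next I place the mount in the bin.

Run:
```python
from h import *
np.set_printoptions(precision=3,suppress=True)
O=[180,0,180+YB]
robot.move_to(BW(-.132,0,.26),O)
robot.line_to(BW(-.132,0,.26),O)
s=robot.line_to(BW(-.132,0,.127),velocity=.12,f_stop=5)
print(s,robot.current_tool_pos(),robot.current_contact_force())
fingers.gripper_to(1.0); robot.pause(.4)
p=robot.current_tool_pos()
s=robot.line_to([*p[:2],.27],velocity=.2,f_stop=15)
fingers.gripper_to(0)
robot.move_to(BW(-.29,0,.22),O)
print(s,robot.current_tool_pos(),robot.current_contact_force(),robot.current_time_s())
a=snap('top','t4')[180:330,100:300,::-1];c=snap('side','s4')[130:280,190:340,::-1]
cv2.imwrite('pics/c6.png',np.hstack([cv2.resize(a,(400,300)),cv2.resize(c,(400,400))[:300]]))
```

```text
False [0.536 0.242 0.128] [-0.653  0.424 -4.407]
False [0.379 0.244 0.221] [-0.102  0.462  1.065] 35.2083
```

View pics/c6.png

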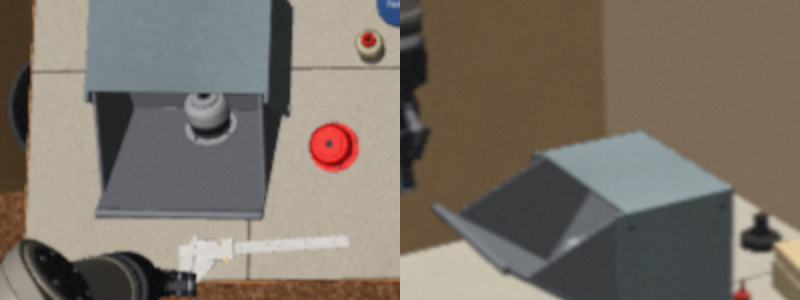

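The mount lies deep in the bin, near the top-crop position (208,115), and the lip is still out. Now I push the lip shut along its arc from the front.

Run:
```python
from h import *
np.set_printoptions(precision=3,suppress=True)
O=[180,0,180+YB]
robot.line_to(BW(-.265,0,.14),O,velocity=.2,f_stop=15)
for t in list(np.linspace(.9,0,9))+[-.03]:
    x=-.072-.183*np.sin(t)-.017; z=.014+.183*np.cos(t)+.005
    s=robot.line_to(BW(x,0,z),velocity=.09,f_stop=25)
    print(round(t,2),s,robot.current_tool_pos(),robot.current_contact_force())
    if s: break
robot.pause(.5); print(robot.current_tool_pos(),robot.current_contact_force())
p=robot.current_tool_pos()
robot.line_to([p[0]-.1,p[1],.26],velocity=.2)
robot.move_to([.40,.02,.30],O)
robot.pause(.3)
print(robot.current_contact_force(),robot.current_time_s())
a=snap('top','t5')[155:305,135:335,::-1];c=snap('side','s5')[150:350,210:410,::-1]
cv2.imwrite('pics/c7.png',np.hstack([cv2.resize(a,(400,300)),cv2.resize(c,(400,400))[:300]]))
```

```text
0.9 False [0.436 0.243 0.133] [-0.031  0.77  -0.515]
0.79 False [0.448 0.243 0.149] [-3.533 -0.695  3.071]
0.68 False [0.466 0.243 0.162] [ 0.543 -0.207 -1.15 ]
0.56 False [0.482 0.242 0.174] [-0.255 -0.096  0.533]
0.45 False [0.499 0.242 0.183] [-0.278 -0.833 -0.988]
0.34 False [0.518 0.242 0.191] [-0.472 -0.098  0.051]
0.22 False [0.537 0.242 0.197] [-0.86  0.51 -1.35]
0.11 False [0.558 0.241 0.201] [-0.072  0.093 -0.229]
0.0 False [0.578 0.241 0.202] [ 0.085  0.91  -0.351]
-0.03 False [0.579 0.242 0.202] [-11.131  -1.528   4.665]
[0.579 0.241 0.202] [-9.199 -1.473  4.523]
[0.029 0.562 0.818] 42.1417
```

View pics/c7.png

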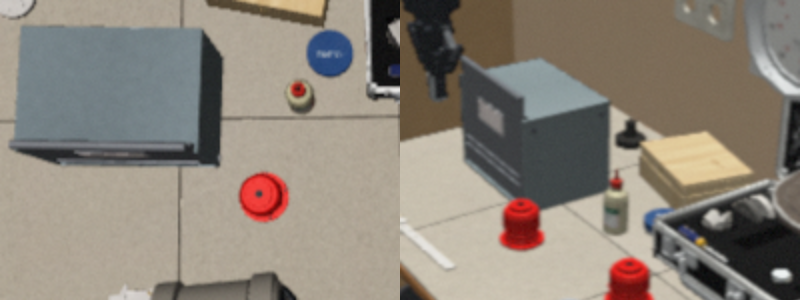

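The bin looks shut, with about 10 N of reaction at its stop. I'll do a numeric comparison with the first pictures, then hand in.

Run:
```python
from h import *
for cam,n,box in (('side','bin',(170,265,235,320)),('top','bin',(160,245,140,245)),('top','mount mid',(262,305,345,388)),('top','mount right',(236,278,392,435)),('top','bottle+tin',(170,215,275,315)),('top','driver',(250,325,445,475))):
    r0,r1,c0,c1=box
    a,b=[cv2.cvtColor(cv2.imread(f'pics/{cam}{k}.png' if k==0 else f'pics/{cam[0]}5.png')[r0:r1,c0:c1],cv2.COLOR_BGR2GRAY).astype(np.float32) for k in (0,5)]
    print(cam,n,'shift px',np.round(cv2.phaseCorrelate(a,b),2),'mean diff',np.abs(a-b).mean().round(2),'frac>25',(np.abs(a-b)>25).mean().round(4))
```

```text
Traceback (most recent call last):
ValueError: setting an array element with a sequence. The requested array has an inhomogeneous shape after 1 dimensions. The detected shape was (2,) + inhomogeneous part.
```

Run:
```python
from h import *
for cam,n,box in (('side','bin',(170,265,235,320)),('top','bin',(160,245,140,245)),('top','mount mid',(262,305,345,388)),('top','mount right',(236,278,392,435)),('top','bottle+tin',(170,215,275,315)),('top','driver',(250,325,445,475))):
    r0,r1,c0,c1=box
    a,b=[cv2.cvtColor(cv2.imread(f'pics/{cam}{k}.png' if k==0 else f'pics/{cam[0]}5.png')[r0:r1,c0:c1],cv2.COLOR_BGR2GRAY).astype(np.float32) for k in (0,5)]
    print(cam,n,'shift px',np.round(cv2.phaseCorrelate(a,b)[0],2),'mean diff',np.abs(a-b).mean().round(2),'frac>25',(np.abs(a-b)>25).mean().round(4))
```

```text
side bin shift px [ 0.   -0.01] mean diff 2.05 frac>25 0.0074
top bin shift px [-0.02 -0.  ] mean diff 2.33 frac>25 0.0
top mount mid shift px [0.59 0.55] mean diff 2.53 frac>25 0.0
top mount right shift px [0.51 0.43] mean diff 2.63 frac>25 0.0
top bottle+tin shift px [0.01 0.56] mean diff 2.47 frac>25 0.0
top driver shift px [-0.03  0.57] mean diff 2.4 frac>25 0.0
```

```bash
python3 -c "
from station import robot,workorder
print(robot.current_time_s(),robot.current_contact_force()); workorder.close_job()"
```

```text
42.2417 [0.09360636 0.12717961 0.22848921]
the job is handed in; nothing more can be done
```

The soft mount is in the scrap bin, the bin is shut, and I handed the job in at about 42 s of the 72 s allowed; no verdict is reported.

- **Pressing:** I pressed the mounts left to right. The left one pushed back with about 4.5 N at 10 mm, so it was the soft one. The middle and right ones gave only about 12 N on the first pass because the arm yielded, and they may have fallen short of 6.5 mm. I pressed both again, in order, to about 16.5 N and about 11 to 12 mm.
- **Bin:** I hooked the lip from behind and tilted the bin out to its stop. I then gripped the left mount, lowered it in and released it; the picture showed it lying deep inside. Pushing the lip back along its arc met about 10 N at the closed stop.
- **Last checks:** Comparing the final pictures with the first, the bin is back in its closed position. The two sound mounts, oil bottle, grease tin and screwdriver show no visible change. That comparison also gave shifts of about half a pixel for the mounts and the other items, about 1.5 mm at most. I took these as an artefact because the pixel differences were only noise. The arm was clear of everything, with a contact force near 0 N.
- **Not checked:** I could not see the mount once the bin was shut, so its final resting pose inside is not directly confirmed.

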